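# Shut the sample receiver and put its hasp on the staple

## Task

The sample is in the receiver box at the foot of the chute, so close the box up: throw the holding pawl right over, clear of the ratchet wheel, so that it stays back, bring the cover fully down, and then swing the hasp over and work its slot onto the staple, which may not be in line, until the strap lies flat on the cover, without forcing it down on the staple. Leave the pawl thrown back and everything else on the ledge where it is.

Things in the scene. Friction and masses are not known exactly. Their poses are not given: they have to be found in the camera images.
- receiver: Galvanized sheet-steel box fixed to the ledge, 150 (x) x 250 (y) x 108 mm high, a tin pan inside; the chute (110 mm wide) on its trestle slopes into its +y side from 0.30 m high and 0.47 m out. Origin: on the ledge under the box's middle, z up. All directions below are this body's axes. Cover shaft at its +y edge, hasp at its -y edge, ratchet wheel and pawl outside its -x end.
- cover_hinge (a point): Point on the axis of the cover's shaft (along the receiver's x) at mid-length: 120 mm to +y of the box's middle, 113 mm above the ledge. The shaft carries the ratchet wheel, 72 mm across, 10 mm thick, 18 teeth 6 mm deep, in the plane 86 mm to -x of the box's middle.
- cover (a joint): Angle of cover and wheel, rad: 0 = cover fully down, level; grows as its -y edge rises (starts 0.86 to 1.16, stop 1.35). Plate 124 mm along x, 5 mm thick, reaching 238 mm from the shaft; shut, its top is 3 mm above the shaft's axis. Stiff: it stays where left and takes up to 9 N, 145 mm from the shaft. With the pawl on the wheel it can rise, but comes down only to the next tooth (about 0.84).
- cover_handle (a point): Middle of the round bar (10 mm thick, 90 mm long along x) of the cover's bow handle, 85 mm from the shaft and 33 mm off the plate's outer face, if the plate sits mid-way. The plate, with handle and staple, has end play: it sits up to 11 mm to either side along the shaft, stiffly (7 N); nothing listed here measures how far.
- pawl_pivot (a point): Centre of the stud on which the pawl swings (axis along the receiver's x), in the plane of the ratchet wheel: 86 mm to -x, 50 mm to +y of the box's middle, 155 mm above the ledge.
- pawl (a joint): Pawl angle, rad: 0 to 0.1 with its nose on the wheel, the arm level and pointing to +y (65 mm long); grows as the nose is lifted and thrown over to -y. It turns freely, is upright near 1.5, and from there falls back by its own weight (90 g) to its stop at 2.7. At angle q the lifting pin lies, from the stud, at y = 40 cos q - 4 sin q, z = 40 sin q + 4 cos q (mm).
- pawl_pin (a point): Grip point of the pawl's lifting pin, a plain round pin 10 mm thick along the receiver's x, 40 mm from the stud; it sticks out of the pawl to -x, from 92 to 162 mm to -x of the box's middle, this point at 142 mm.
- hasp_hinge (a point): Point on the axis of the hasp's hinge pin (along the receiver's x) at mid-length: 130 mm to -y of the box's middle, 120 mm above the ledge, 4 mm above the shut cover's top face. The strap can be slid along the pin, 13 mm either side of the middle, against 3 N.
- hasp (a joint): Hasp angle, rad: 0 = flat on the shut cover, tip to +y; 1.57 upright; starts 2.0 to 2.5, leaning out to -y; stop 2.75. Stiff hinge, stays where left (0.12 N m). Steel strap 40 mm wide along x, 5 mm thick. If its slot is not in line with the staple, the strap stops on top of the staple at about 0.33. A push at its tip bears nearly twice as hard on the staple.
- hasp_slot (a point): Middle of the strap's slot if the strap sits mid-way on its pin: 65.5 mm from the pin; slot 11 mm wide (x), 31 mm long. The staple it goes over is a square bow on the cover, 8 mm wide (x), 20 mm high above the plate, 55 to 75 mm from the pin with the cover shut, at the plate's middle: so anywhere within 11 mm of the receiver's x = 0. The slot passes it within 1.5 mm of in line.
- hasp_tip (a point): Centre of the hasp's rolled tip, a cylinder 12 mm thick and 40 mm long along x with flat ends that can be pinched, if the strap sits mid-way on its pin. At angle q it lies, from the pin, at y = 104 cos q - 4 sin q, z = 104 sin q + 4 cos q (mm).
- strap: The hasp's strap; origin on the hinge pin at the middle of the strap's width (shows where the strap sits along the pin), y along the strap to its tip, z its upper side when shut.
- sphalerite: Brown broken chunk, 62 x 52 x 45 mm, lying in the pan inside the receiver: the sample, leave it. Origin under its middle.
- magnetite: Dark broken lump, 70 x 58 x 50 mm, on the ledge near the hasp side. Origin under its middle. Leave it.
- sample_tin: Round brass tin with push-on lid, 70 mm across, 39 mm high, on the ledge near the hasp side. Origin under its middle. Leave it.
- mallet: Copper-headed mallet lying on the ledge, 275 mm long, head 44 mm thick and 85 mm wide at its +x end. Origin under the middle. Leave it.
- scoop: Tin scoop with wooden handle lying on the ledge, 215 mm long, 32 mm high. Leave it.
- brush: Bench brush lying on the ledge. Leave it.
- mortar: Iron mortar bowl, 124 mm across, 75 mm high. Origin under its middle. Leave it.

How it is judged:
On the way, in this order (a step that is already met when the one before it is completed fails the run):
1. the pawl is thrown over past upright, clear of the ratchet wheel, with the cover still up (value of joint pawl above 1.75 rad and value of joint cover above 0.3 rad), for 0.2 s.
2. the cover is fully down, with the hasp still swung open and the pawl back (value of joint cover below 0.03 rad and value of joint hasp above 0.7 rad and value of joint pawl above 1.75 rad), for 0.2 s.
3. the hasp is over the staple and flat on the shut cover (value of joint cover below 0.03 rad and value of joint hasp below 0.07 rad), for 0.2 s.
At the end, for the whole second after the job is handed in: The cover is down (within 0.03 rad), the hasp's strap lies flat on it over the staple (within 0.07 rad), the pawl is thrown back past upright (beyond 1.75 rad), and all three are at rest (all of step 3 and value of joint pawl above 1.75 rad and velocity of joint pawl between -0.05 and 0.05 rad/s and velocity of joint cover between -0.05 and 0.05 rad/s and velocity of joint hasp between -0.05 and 0.05 rad/s); the robot touches nothing.
It fails at once if the strap is forced down on the staple or cover with more than 40 N there (some 20 N at its tip) (contact force between strap and receiver above 40 N).
It fails at once if the sample in the pan or one of the things lying about the ledge (magnetite, tin, mallet, scoop, brush, mortar) is shifted by more than 30 mm (distance of any of sphalerite, magnetite, sample_tin, mallet, scoop, brush, mortar from where it was at the start of the episode above 0.03 m).
It also fails if it takes over 72 s, if anything falls off the work surface, if the arm or the gripper's body presses on something with over 40 N, if the wrist force passes 120 N, or if a joint passes its speed limit or range.

## Robot

A 6-joint arm with a two-finger parallel gripper is mounted at the origin on the work surface. World frame = base frame: x ahead of the robot, y to its left, z up, the work surface at z = 0. Lengths are in m, angles in rad, forces in N, time in s.
With the tool pointing down it reaches from about 0.35 to 0.775 m from the base axis. Payload 5.5 kg.
Tool frame: the origin (TCP) lies at the very end of the fingers, on their centre line; the grasp point (between the pads) lies r.tcp_to_grasp behind it (r.tcp_to_grasp is the distance from the TCP to the grasp point, in m); z points along the fingers, y is the line along which they close (so a half turn about z gives the same grasp; the last joint's range is limited). The gripper opens to 85 mm and grips with 20 to 120 N. Pads are 22 mm wide; open, the fingers measure 114 mm over their backs; the gripper's body (76 mm by 85 mm) begins 54 mm behind the grasp point. The pads swing forward as they close: fully open they stand 13 mm farther back than shut.
Start: joints at [-1.344, 0.313, 0.046, 1.304, 0, 1.431], TCP at [0.206, -0.537, 0.231] pointing down, gripper open.
Joint ranges: [-2.76, 2.76], [-0.86, 1.69], [-1.03, 1.26], [-2.2, 2.34], [-1.47, 1.5], [-3.14, 3.14]. Speed limits (rad/s): [2.57, 2.57, 3.14, 3.14, 3.14, 3.14].

## Interface

Orientations are given as a unit quaternion [x, y, z, w].
In Python, from cell import monitor, vision, job, finder, r gives the robot as it stands.
- The arm moves only by the tool arm_command, never from a script. Its argument "increments" is one flat list of numbers, 7 for each row, row after row: the turn, a rotation vector about the tool's x, y, z in degrees, then the shift along the tool's x, y, z in cm, then the opening, from 0 (shut) to 1 (fully open). In form: [ax, ay, az, x, y, z, grip, ax, ay, az, x, y, z, grip, ...]. A call has 1 to 8 rows; each row is the pose to reach, as a shift and turn from the pose commanded when the call began, along the tool's axes at that moment; what a row does not reach only later rows make up. A row lasts 1/10 s, in which the tool goes at most 50 mm and 8.59 degrees, less where a joint would pass 70% of its speed; a pose out of reach is approached as far as the arm can. A call with a gripper value outside its range is refused whole. The fingers move at their own pace and stop on an object; "grip_force" is the grip in N (left out, the last holds). Time passes only in rows, so rows that repeat a pose let the fingers close. It gives the time, the measured TCP pose, the force, the opening and the grip force at its end, in the units of the state.
- monitor.get_state(): the state, without advancing time (a new reading comes with each control period).
- vision.snapshot(name): name is "scene" or "top" or "wrist"; returns a dict with "color" (480x640x3 uint8, blue, green, red), "z_map" (480x640 float32, m along the optical axis (not along the pixel's ray), 0 where there is no reading), "fx", "fy", "cx", "cy" (pixels), "R" (3x3) and "t" (3): a world point X has camera coordinates R X + t. Camera axes: x right, y down, z forward; pixel columns grow to the right and rows downward; lengths in m; the calibration is good to about 2 mm. The wrist camera is an equidistant fisheye: a pixel r from the principal point sees the ray r / f radians off the axis. A picture is of the moment at which its call begins.
- job.hand_in(): hands the job in; it is judged then, once.
Trained networks look in a picture, given as the dict that the camera call returned (one of the last four; its "shot" number tells which), for a name from the list of things; names that differ only in an ending like _2 or _b are one class to them, and where a whole thing is asked for, a point or a joint stands for the part that bears it (a point fixed in the world has none). Each returns a list of dicts, best first, with "confidence" (0 to 1); they miss things now and then, are a little off and sometimes report something else, mostly with a low value. They report only what shows in the picture. A call takes as long as a camera call.
- finder.recognise(target, picture): "point" ([column, row] as shares, 0 to 1, of the picture: columns of its width, rows of its height, amid what is visible of it).
- finder.pinpoint(target, picture): "point" ([column, row] as shares, 0 to 1, of the picture: columns of its width, rows of its height: a listed point, or the origin of a listed thing).
The state is a dict: "time_s": time; "qpos": joint angles; "joint_vel": joint speeds; "effort": joint torques, N m; "ee_pos": TCP position; "ee_rot": TCP orientation; "ft_force": force on the tool from outside, world axes, zero at the start; "moment": the same for the moment, N m; "grip_width": finger opening in m; "grip_force": force on a finger pad.
Only numpy, scipy, OpenCV 4.12 (cv2) and the standard library are available. Lean on these libraries where they do the work, as an engineer would, in place of code of your own. Each camera call takes 0.05 s, during which the arm holds its last target. There are 200 camera calls.

## Working session

There is one attempt and no reset: what is moved stays moved. The work goes in short steps, Python scripts to look and compute and a tool call to move; the robot and the scene stay as the last step left them, time stands still between calls to the robot, and variables do not carry over. Pictures are saved under pics/ and viewed, at most 10 in all, crops included, and the job is handed in when it is done.

Besides the shell and the picture viewer there is one more tool, called after "Emit:" as name(argument=value, ...), one argument or row to a line, values as JSON. arm_command: Moves the arm, as the interface text tells. Its arguments: {"type":"object","properties":{"increments":{"type":"array","items":{"type":"number"}},"grip_force":{"type":"number"}},"required":["increments"]}

```bash
ls; mkdir -p pics; cat > h.py <<'E'
import numpy as np, cv2
from scipy.spatial.transform import Rotation as Ro
from cell import monitor, vision, job, finder, r
def ray(p,s):
    u,v=p[0]*640,p[1]*480
    a=np.array([(u-s['cx'])/s['fx'],(v-s['cy'])/s['fy']])
    if s.get('fish'):
        th=np.linalg.norm(a); d=np.r_[a/th*np.sin(th),np.cos(th)] if th>1e-9 else np.array([0,0,1.])
    else: d=np.r_[a,1]
    R=np.array(s['R']);t=np.array(s['t'])
    d=R.T@d; return -R.T@t, d/np.linalg.norm(d)
def snap(n):
    s=vision.snapshot(n); s['fish']=(n=='wrist'); return s
def proj(X,s):
    c=np.array(s['R'])@X+np.array(s['t'])
    if s.get('fish'):
        th=np.arctan2(np.hypot(c[0],c[1]),c[2]); q=c[:2]/np.hypot(c[0],c[1])*th
    else: q=c[:2]/c[2]
    return np.array([q[0]*s['fx']+s['cx'],q[1]*s['fy']+s['cy']])
def tri(rays):
    A=np.zeros((3,3));b=np.zeros(3)
    for o,d in rays:
        P=np.eye(3)-np.outer(d,d);A+=P;b+=P@o
    X=np.linalg.solve(A,b)
    return X,[np.linalg.norm(np.cross(X-o,d)) for o,d in rays]
def pp(n,s,f='pinpoint'):
    return [(round(x['confidence'],2),np.array(x['point'])) for x in getattr(finder,f)(n,s)]
E
cat > a.py <<'E'
from h import *
S={n:snap(n) for n in('scene','top','wrist')}
for n,s in S.items(): cv2.imwrite(f'pics/{n}0.png',s['color']); print(n,s['fx'],s['cx'],(-np.array(s['R']).T@s['t']).round(3))
for k in 'receiver cover_hinge cover_handle pawl_pivot pawl_pin hasp_hinge hasp_slot hasp_tip strap'.split():
    rs=[]
    for n,s in S.items():
        q=pp(k,s)
        if q:
            print(k,n,q[0][0],(q[0][1]*[640,480]).round(1),len(q))
            if q[0][0]>.4: rs.append(ray(q[0][1],s))
    if len(rs)>1: X,e=tri(rs);print('   ',X.round(4),np.round(e,4))
st=monitor.get_state();print(st['time_s'],st['ee_pos'],st['ee_rot'],st['grip_width'],r.tcp_to_grasp)
a=np.vstack([S['scene']['color'],]);cv2.imwrite('pics/m0.png',cv2.resize(np.hstack([S['scene']['color'],S['top']['color']]),(800,300)))
E
python3 a.py
```

```text
pics
scene 505.7594402423813 317.4136992691806 [ 1.073 -0.668  1.057]
top 436.5857669513127 321.2990729662323 [ 0.449 -0.082  1.198]
wrist 371.64829954431775 317.7812756510581 [ 0.268 -0.512  0.374]
receiver scene 0.75 [352.3 272.1] 4
receiver top 0.75 [315.1 230.1] 1
    [ 0.5845 -0.0483 -0.005 ] [0.0007 0.0007]
cover_hinge scene 0.82 [384.  219.4] 1
cover_hinge top 0.94 [271.1 221.8] 1
    [0.5903 0.0569 0.1204] [0.0004 0.0004]
cover_handle scene 0.71 [379.6 197.9] 1
cover_handle top 0.68 [274.2 219.3] 1
    [0.5838 0.0378 0.2061] [0.0018 0.0018]
pawl_pivot scene 0.77 [341.2 204.5] 1
pawl_pivot top 0.94 [297.4 254.2] 3
    [ 0.5069 -0.0124  0.1654] [0.0007 0.0007]
pawl_pin scene 0.66 [338.2 183.4] 1
pawl_pin top 0.78 [283.3 280. ] 2
    [0.4513 0.0252 0.1732] [0.0069 0.0069]
hasp_hinge scene 0.82 [316. 278.] 2
hasp_hinge top 0.76 [372.  222.8] 1
    [ 0.5908 -0.1917  0.1173] [0.0031 0.0031]
hasp_slot scene 0.46 [303.  265.8] 1
hasp_tip scene 0.72 [352.2 270.9] 2
hasp_tip top 0.62 [397.2 216. ] 1
    [ 0.6368 -0.2062  0.208 ] [0.0568 0.0568]
strap scene 0.61 [309.7 276.3] 1
strap top 0.79 [371.  225.5] 1
    [ 0.5803 -0.1934  0.116 ] [0.0027 0.0027]
1.5 [ 0.20623069 -0.5367982   0.23132935] [9.83228457e-01 1.82378172e-01 1.99496544e-05 6.01894638e-05] 0.08547840632868249 0.0187
```

View pics/scene0.png

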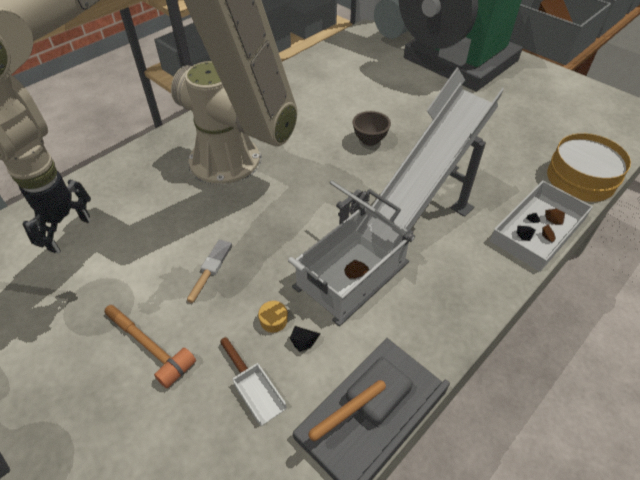

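View pics/top0.png

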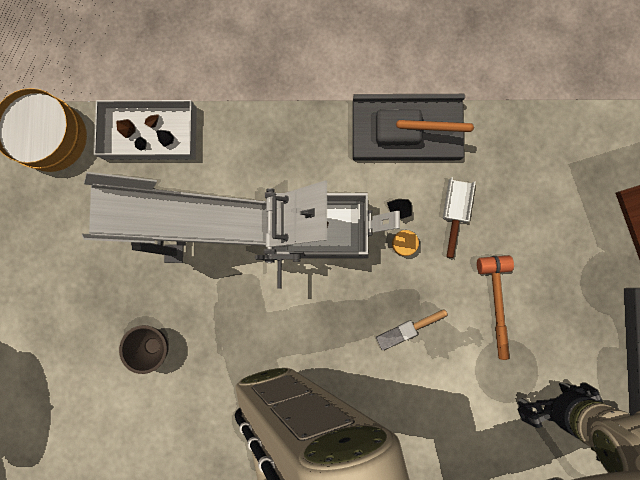

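```bash
cat > fit.py <<'E'
from h import *
from scipy.optimize import least_squares
P={'receiver':(0,0,0),'cover_hinge':(0,.12,.113),'pawl_pivot':(-.086,.05,.155),'hasp_hinge':(0,-.13,.12)}
def fit(S,extra=True):
    o=[]
    for s in S:
        for k in P:
            q=pp(k,s)
            if q and q[0][0]>.5: o.append((k,s,q[0][1]*[640,480],q[0][0]))
    def X(p,v): return Ro.from_euler('z',p[2]).apply(np.array(v))+[p[0],p[1],p[3]]
    f=lambda p:np.r_[np.concatenate([(proj(X(p,P[k]),s)-u) for k,s,u,c in o]),p[3]/.001]
    a=least_squares(f,[.591,-.0625,0,0],loss='soft_l1',f_scale=2)
    print('pose x y yaw z',a.x.round(4));
    e=f(a.x)[:-1].reshape(-1,2)
    for (k,s,u,c),d in zip(o,e):print(k,d.round(1),end='; ')
    print();return a.x
def fitang(p,S,k,fn,lo,hi):
    # 1-dof point: angle and x play
    o=[(s,q[0][1]*[640,480]) for s in S for q in [pp(k,s)] if q and q[0][0]>.3]
    if not o: print(k,'none');return
    X=lambda a:Ro.from_euler('z',p[2]).apply(np.array(fn(a)))+[p[0],p[1],p[3]]
    f=lambda a:np.concatenate([proj(X(a),s)-u for s,u in o])
    a=least_squares(f,[(lo+hi)/2,0],bounds=([lo,-.03],[hi,.03]),x_scale=[1,.01],loss='soft_l1',f_scale=2)
    print(k,'ang,xoff',a.x.round(4),'res',a.fun.round(1) if 0 else f(a.x).round(1),X(a.x).round(4))
c,s_=np.cos,np.sin
handle=lambda a:(a[1],.12-.085*c(a[0])+.036*s_(a[0]),.113+.085*s_(a[0])+.036*c(a[0]))
pin=lambda a:(-.142+a[1],.05+.04*c(a[0])-.004*s_(a[0]),.155+.04*s_(a[0])+.004*c(a[0]))
tip=lambda a:(a[1],-.13+.104*c(a[0])-.004*s_(a[0]),.12+.104*s_(a[0])+.004*c(a[0]))
slot=lambda a:(a[1],-.13+.0655*c(a[0]),.12+.0655*s_(a[0]))
def all(S):
    p=fit(S)
    fitang(p,S,'cover_handle',handle,0,1.35);fitang(p,S,'pawl_pin',pin,-.05,2.8)
    fitang(p,S,'hasp_tip',tip,-.1,2.8);fitang(p,S,'hasp_slot',slot,-.1,2.8)
    return p
if __name__=='__main__':
    S=[snap('scene'),snap('top')]; p=all(S)
    s=S[1]; d=s['z_map']; R,t=np.array(s['R']),np.array(s['t'])
    for u,v in[(279,262),(279,268),(279,280),(279,285),(275,215),(390,218),(396,216),(420,300),(309,290)]:
        z=d[v,u];Xc=np.array([(u-s['cx'])/s['fx']*z,(v-s['cy'])/s['fy']*z,z]);print(u,v,(R.T@(Xc-t)).round(3))
E
python3 fit.py
```

```text
pose x y yaw z [ 0.5913 -0.0609 -0.0142 -0.    ]
cover_hinge [ 0.9 -0.8]; pawl_pivot [-0.6  2.3]; hasp_hinge [-1.1 -1.2]; receiver [ 2.1 -0.2]; cover_hinge [-0.4  0.1]; pawl_pivot [ 0.4 -0.1]; hasp_hinge [-3.  -0.6]; 
cover_handle ang,xoff [ 0.9306 -0.0129] res [-0.8 -1.3  0.3 -1.3] [0.5797 0.0374 0.2026]
pawl_pin ang,xoff [-0.05   -0.0033] res [ 0.5 -0.7 -1.9 -0. ] [0.4473 0.0313 0.157 ]
hasp_tip ang,xoff [2.8    0.0139] res [ 12.5 -20.2  18.2   0.2] [ 0.6019 -0.2904  0.151 ]
hasp_slot ang,xoff [ 1.5757 -0.03  ] res [  1.3 -15.   77.  -21.6] [ 0.5594 -0.1908  0.1855]
279 262 [0.489 0.031 0.168]
279 268 [0.475 0.032 0.164]
279 280 [0.446 0.031 0.166]
279 285 [0.435 0.031 0.166]
275 215 [0.595 0.037 0.208]
390 218 [ 0.589 -0.227  0.2  ]
396 216 [ 0.591 -0.238  0.216]
420 300 [ 0.393 -0.335  0.001]
309 290 [ 0.419 -0.033 -0.005]
```

Emit:
arm_command(
  increments=[0,0,0,0,0,-5,1,0,0,-8,0,-4,-10,1,0,0,-16,0,-8,-12,1,0,0,-20,0,-12,-12,1],
)

```text
time_s: 2.8
ee_pos: [0.1631, -0.4254, 0.3545]
ee_rot: [0.936, 0.352, -0.001, 0.003]
ft_force: [0.6, -0.5, 0.9]
grip_width: 0.0851
grip_force: 0.0
```

Emit:
arm_command(
  increments=[0,0,8,4.5,-1.4,0,1,0,0,16,9,-2.8,0,1,0,0,24,13.5,-4.2,0,1,0,0,32,18,-5.5,0,1,0,0,40,22.5,-7,0,1,0,0,42,27,-8.4,0,1,0,0,42,31.5,-9.8,0,1,0,0,42,36,-11,0,1],
)

```text
time_s: 3.6
ee_pos: [0.3581, -0.1112, 0.3517]
ee_rot: [1.0, -0.009, 0.001, 0.0]
ft_force: [1.7, -1.1, 0.0]
grip_width: 0.0852
grip_force: 0.0
```

Emit:
arm_command(
  increments=[0,0,0,3,-4,0,1,0,0,0,6,-8,1,1,0,0,0,8.5,-12,3,1,0,0,0,8.5,-13.8,5,1,0,0,0,8.5,-13.8,5,1],
)

```text
time_s: 4.1
ee_pos: [0.4439, 0.0261, 0.2986]
ee_rot: [1.0, -0.006, -0.003, -0.0]
ft_force: [-0.4, -0.2, -0.5]
grip_width: 0.0853
grip_force: 0.0
```

```bash
cat > w.py <<'E'
import sys
from fit import *
s=snap('wrist');cv2.imwrite('pics/'+sys.argv[1]+'.png',s['color'])
S=[snap('scene'),snap('top'),s]; p=all(S)
q=pp('pawl_pin',s);print([(c,(u*[640,480]).round()) for c,u in q]); print(monitor.get_state()['ee_pos'],monitor.get_state()['time_s'])
E
python3 w.py w1
```

```text
pose x y yaw z [ 0.5885 -0.0582 -0.0318 -0.0016]
receiver [-1.6 -0.8]; cover_hinge [2.1 1.7]; pawl_pivot [ 1.  -1.6]; hasp_hinge [-0.9 -0.5]; receiver [ 1.1 -0.3]; cover_hinge [-0.4 -0. ]; pawl_pivot [-1.4  2.2]; hasp_hinge [-3.6  1.6]; cover_hinge [0.8 0.5]; pawl_pivot [-0.7  0.1]; hasp_hinge [ 228.7 -148. ]; 
cover_handle ang,xoff [ 9.628e-01 -2.000e-04] res [ 5.3  0.9  1.8 -1.  -0.2  0.9] [0.5916 0.0428 0.2017]
pawl_pin ang,xoff [3.548e-01 1.000e-04] res [ 1.4 -0.5 -0.   0.2] [0.4494 0.0324 0.171 ]
hasp_tip ang,xoff [2.0457 0.006 ] res [ 0.2  0.3 -0.2  0.3] [ 0.5887 -0.2394  0.209 ]
hasp_slot ang,xoff [2.0644 0.0123] res [-43.6  -3.1   2.   -2.5  -1.   -0.4] [ 0.5957 -0.2195  0.176 ]
[(0.64, array([311., 228.]))]
[0.44500962 0.0235313  0.30127502] 5.5
```

View pics/w1.png

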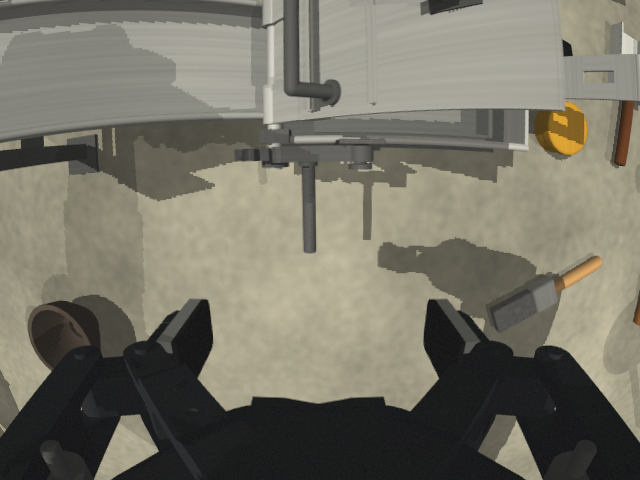

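```bash
python3 - <<'E'
from h import *
s=snap('wrist')
for u in [(308,165),(309,210),(310,250),(212,330),(425,330)]:
    o,d=ray(np.array(u)/[640,480],s); t=(.162-o[2])/d[2]; print(u,(o+t*d).round(4),o.round(3))
    z=s['z_map'][u[1],u[0]]; c=np.array(s['R'])@d; print('depth',(o+d*z/c[2]).round(4))
print(Ro.from_quat(monitor.get_state()['ee_rot']).as_matrix().round(3))
E
```

```text
(308, 165) [0.4974 0.031  0.162 ] [0.511 0.024 0.444]
depth [0.4976 0.0309 0.1675]
(309, 210) [0.4627 0.031  0.162 ] [0.511 0.024 0.444]
depth [0.4632 0.0309 0.1651]
(310, 250) [0.4307 0.031  0.162 ] [0.511 0.024 0.444]
depth [0.4317 0.0309 0.1656]
(212, 330) [0.3588 0.1192 0.162 ] [0.511 0.024 0.444]
depth [0.4415 0.0672 0.3154]
(425, 330) [ 0.3554 -0.0684  0.162 ] [0.511 0.024 0.444]
depth [ 0.4407 -0.0181  0.3167]
[[ 1.    -0.017  0.   ]
 [-0.017 -1.    -0.   ]
 [ 0.     0.    -1.   ]]
```

Emit:
arm_command(
  increments=[0,0,0,0.1,-0.75,4.5,1,0,0,0,0.1,-0.75,9,0.8,0,0,0,0.1,-0.75,13,0.6,0,0,0,0.1,-0.75,15.7,0.4,0,0,0,0.1,-0.75,15.7,0,0,0,0,0.1,-0.75,15.7,0,0,0,0,0.1,-0.75,15.7,0,0,0,0,0.1,-0.75,15.7,0],
  grip_force=25,
)

```text
time_s: 6.35
ee_pos: [0.4458, 0.0328, 0.1458]
ee_rot: [1.0, -0.008, -0.0, -0.002]
ft_force: [-2.9, 7.4, -1.0]
grip_width: 0.0087
grip_force: 24.4
```

Emit:
arm_command(
  increments=[0,0,0,0,0.1,-0.5,0,0,0,0,0,0.28,-0.96,0,0,0,0,0,0.91,-1.99,0,0,0,0,0,1.81,-2.78,0,0,0,0,0,2.9,-3.27,0,0,0,0,0,4.1,-3.42,0,0,0,0,0,5.28,-3.21,0,0,0,0,0,6.35,-2.65,0],
)

```text
time_s: 7.15
ee_pos: [0.4469, -0.0333, 0.1734]
ee_rot: [1.0, -0.008, 0.003, 0.0]
ft_force: [2.6, 3.4, 0.7]
grip_width: 0.0091
grip_force: 24.4
```

Emit:
arm_command(
  increments=[0,0,0,0,0,0,0.6,0,0,0,0,0,0,0.8,0,0,0,0,0,-2,0.8,0,0,0,0,0,-6,0.8,0,0,0,0,0,-11,0.5,0,0,0,0,0,-16,0,0,0,0,0,0,-18,0],
)

```text
time_s: 7.85
ee_pos: [0.4463, -0.0326, 0.3557]
ee_rot: [1.0, -0.008, 0.003, 0.001]
ft_force: [1.1, 0.3, -0.4]
grip_width: 0.025
grip_force: 0.0
```

```bash
python3 w.py w2
```

```text
pose x y yaw z [ 0.5912 -0.0573 -0.0094 -0.    ]
receiver [-2.  -1.1]; cover_hinge [-3.4 -1. ]; pawl_pivot [-0.3  1.4]; hasp_hinge [1.6 0.3]; receiver [-3.1  0.6]; cover_hinge [-3.3 -3. ]; pawl_pivot [-1.8  1.5]; hasp_hinge [-1.9 -1. ]; cover_hinge [0.7 0.5]; pawl_pivot [ 0.4 -2.7]; hasp_hinge [1.1 1.1]; 
cover_handle ang,xoff [ 0.2362 -0.03  ] res [ -21.1   15.9   23.5   12.7 -206.5 -188.4] [ 0.5617 -0.0112  0.1679]
pawl_pin ang,xoff [2.7142e+00 4.0000e-04] res [ 0.3  0.7 -0.5  0.2] [ 0.4498 -0.044   0.1679]
hasp_tip ang,xoff [2.0509 0.0022] res [-0.  -1.7  1.   0.2  0.6 -0.5] [ 0.5918 -0.2389  0.2104]
hasp_slot ang,xoff [2.0172 0.004 ] res [ 2.2  2.5  0.1 -1.9 -0.8  2.2] [ 0.5937 -0.2156  0.1791]
[(0.65, array([332., 217.]))]
[ 0.44505947 -0.03250582  0.35079829] 9.25
```

View pics/w2.png

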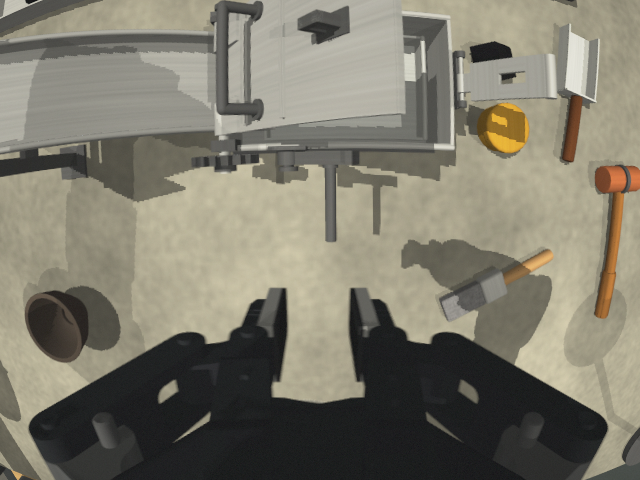

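Emit:
arm_command(
  increments=[0,0,0,4,0,0,0,0,0,0,8,0,0,0,0,0,0,11.4,0,1,0,0,0,0,11.4,0,4,0,0,0,0,11.4,0,4,0],
)

```text
time_s: 9.75
ee_pos: [0.5577, -0.034, 0.3059]
ee_rot: [1.0, -0.008, -0.004, -0.001]
ft_force: [-0.9, 0.6, -0.6]
grip_width: -0.0002
grip_force: 0.0
```

Emit:
arm_command(
  increments=[0,0,0,0,0,2,0,0,0,0,0,0,3.5,0,0,0,0,0,0.9,5,0,0,0,0,0,1.75,6.25,0,0,0,0,0,2.75,7.8,0,0,0,0,0,3.75,9.35,0,0,0,0,0,4.3,11.0,0,0,0,0,0,4.75,12.75,0],
)

```text
time_s: 10.55
ee_pos: [0.5591, -0.0834, 0.185]
ee_rot: [1.0, -0.009, 0.002, 0.001]
ft_force: [0.1, -1.2, 4.7]
grip_width: 0.0001
grip_force: 1.9
```

Emit:
arm_command(
  increments=[0,0,0,0,0.35,1.75,0,0,0,0,0,0.4,3.4,0,0,0,0,0,0.4,5.05,0,0,0,0,0,0.4,6.3,0,0,0,0,0,0.4,6.9,0,0,0,0,0,0.4,7,0],
)

```text
time_s: 11.15
ee_pos: [0.5587, -0.0868, 0.1156]
ee_rot: [1.0, -0.009, 0.001, 0.001]
ft_force: [-4.9, -1.4, 16.0]
grip_width: -0.0002
grip_force: 8.4
```

Emit:
arm_command(
  increments=[0,0,0,0,0,-5,0,0,0,0,-1,1,-10,0,0,0,0,-2,3,-13,0,0,0,0,-3,5,-14,0,0,0,0,-3,5,-14,0],
)

```text
time_s: 11.65
ee_pos: [0.5274, -0.1372, 0.2561]
ee_rot: [1.0, -0.01, 0.002, 0.001]
ft_force: [-0.7, 0.0, 0.6]
grip_width: 0.0002
grip_force: 0.0
```

```bash
python3 w.py w3; python3 -c "
from cell import monitor;print(monitor.get_state()['qpos'])"
```

```text
pose x y yaw z [ 5.914e-01 -5.510e-02  4.800e-03  3.000e-04]
receiver [-0.3  1.1]; pawl_pivot [1.5 0.2]; hasp_hinge [ 1.3 -1.2]; receiver [ 0.9 -1.9]; cover_hinge [-2.6 -1.3]; pawl_pivot [0.  3.6]; receiver [-0.4  0.2]; cover_hinge [-0.1  1.2]; pawl_pivot [ 0.6 -1.3]; hasp_hinge [0.6 0.5]; 
cover_handle ang,xoff [ 0.    -0.012] res [ 0.5 -0.7] [ 0.5792 -0.0201  0.1493]
pawl_pin ang,xoff [ 2.8    -0.0039] res [   0.2   -1.7 -100.9  -47.8    1.2    0.4] [ 0.4454 -0.0448  0.1649]
hasp_tip ang,xoff [ 2.0583e+00 -1.4000e-03] res [-1.2  0.8 -0.6 -0.1] [ 0.5908 -0.2373  0.2103]
hasp_slot ang,xoff [2.0986e+00 6.0000e-04] res [   0.5    2.2  -25.9 -112.9    0.3    1. ] [ 0.5927 -0.218   0.1769]
[(0.65, array([198., 355.])), (0.56, array([552., 133.])), (0.28, array([588., 314.]))]
[ 0.52731196 -0.13542637  0.25328179] 13.05
[-3.98830971e-01  2.48167084e-01  1.18144003e-02  1.33438585e+00
 -6.82517647e-05  2.75995389e+00]
```

View pics/w3.png

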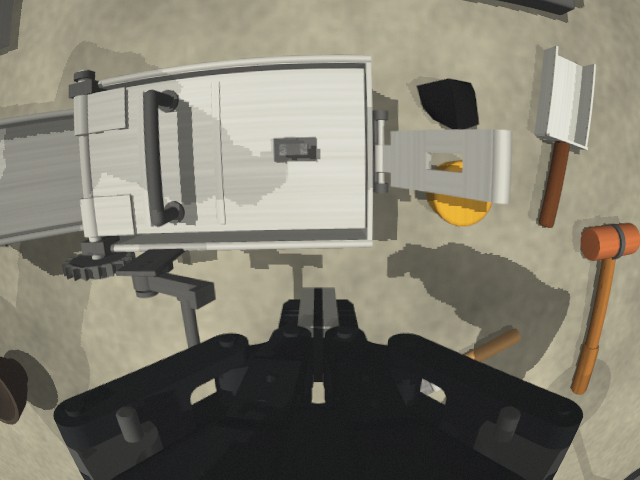

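```bash
cat > cl.py <<'E'
from h import *
def cloud(s):
    v,u=np.mgrid[0:480,0:640]; a=np.stack([(u-s['cx'])/s['fx'],(v-s['cy'])/s['fy']],-1)
    z=s['z_map']
    if s['fish']:
        th=np.linalg.norm(a,axis=-1)+1e-9; a=a/th[...,None]*np.tan(th)[...,None]
    c=np.concatenate([a*z[...,None],z[...,None]],-1)
    X=(c-np.array(s['t']))@np.array(s['R']); X[z<=0]=np.nan; return X
def edges(X,m,ax=1,n=12):
    # per-slice mid of x extents
    P=X[m]; b=np.linspace(*np.percentile(P[:,1],[3,97]),n); o=[]
    for l,h in zip(b,b[1:]):
        q=P[(P[:,1]>=l)&(P[:,1]<h)]
        if len(q)>4:o.append(((l+h)/2,q[:,0].min(),q[:,0].max(),np.median(q[:,2])))
    return np.array(o)
def box(X,x0,x1,y0,y1,z0,z1): return (X[...,0]>x0)&(X[...,0]<x1)&(X[...,1]>y0)&(X[...,1]<y1)&(X[...,2]>z0)&(X[...,2]<z1)
if __name__=='__main__':
    np.set_printoptions(suppress=True,precision=4)
    for n in('wrist','top'):
        s=snap(n);X=cloud(s); print(n)
        m=box(X,.56,.63,-.15,-.09,.127,.145);print('staple',m.sum(),np.nanmin(X[m],0),np.nanmax(X[m],0),np.median(X[m],0))
        m=box(X,.54,.65,-.27,-.195,.13,.24);e=edges(X,m);print('strap\n',e);
        m=box(X,.51,.67,-.17,0.05,.110,.121);e=edges(X,m);print('plate\n',e, np.median(X[m][:,2]))
E
python3 cl.py
```

```text
wrist
staple 334 [ 0.589  -0.1307  0.1272] [ 0.5969 -0.1106  0.1387] [ 0.5929 -0.1211  0.1364]
strap
 [[-0.2378  0.5655  0.6053  0.2161]
 [-0.2339  0.5654  0.6055  0.2142]
 [-0.23    0.5654  0.6055  0.2089]
 [-0.2261  0.5653  0.6054  0.2019]
 [-0.2222  0.5653  0.6053  0.1949]
 [-0.2183  0.5654  0.6053  0.1873]
 [-0.2144  0.5655  0.6054  0.1799]
 [-0.2105  0.5652  0.6054  0.1721]
 [-0.2066  0.5652  0.6055  0.1648]
 [-0.2027  0.5654  0.6054  0.1581]
 [-0.1988  0.5654  0.6057  0.1507]]
plate
 [[-0.155   0.5139  0.6671  0.1163]
 [-0.1363  0.5142  0.667   0.1164]
 [-0.1176  0.5139  0.6669  0.1164]
 [-0.0989  0.5139  0.6668  0.1164]
 [-0.0802  0.5144  0.667   0.1164]
 [-0.0615  0.5137  0.6671  0.1167]
 [-0.0428  0.5142  0.667   0.1164]
 [-0.0241  0.5121  0.6664  0.1165]
 [-0.0054  0.5149  0.6675  0.1168]
 [ 0.0133  0.514   0.6673  0.1168]
 [ 0.032   0.5134  0.6664  0.1183]] 0.11648851855147409
topTraceback (most recent call last):
  File "cl.py", line 21, in <module>
    m=box(X,.56,.63,-.15,-.09,.127,.145);print('staple',m.sum(),np.nanmin(X[m],0),np.nanmax(X[m],0),np.median(X[m],0))
                                                                ~~~~~~~~~^^^^^^^^
    res = np.fmin.reduce(a, axis=axis, out=out, **kwargs)
ValueError: zero-size array to reduction operation fmin which has no identity
```

Emit:
arm_command(
  increments=[0,0,-8.5,0,0,-1.5,0.5,0,0,-17,2,2,-1.5,1,0,0,-25.5,3,4,-1.5,1,0,0,-34,4,6,-1.5,1,0,0,-42.5,5,8,-1.5,1,0,0,-51,5.9,10.1,-1.5,1,0,0,-59.5,5.9,10.1,-1.5,1,0,0,-68,5.9,10.1,-1.5,1],
)

```text
time_s: 13.95
ee_pos: [0.5847, -0.2383, 0.2677]
ee_rot: [0.832, 0.554, -0.0, -0.0]
ft_force: [0.1, 0.7, 1.4]
grip_width: 0.0852
grip_force: 0.0
```

Emit:
arm_command(
  increments=[0,0,-8.5,0,0,0,1,0,0,-17,0,0,0,1,0,0,-23.1,0,0,0,1,0,0,-23.1,0,0,0,1],
)

```text
time_s: 14.35
ee_pos: [0.5846, -0.2374, 0.2682]
ee_rot: [0.706, 0.708, -0.0, -0.0]
ft_force: [-0.5, -0.2, -0.3]
grip_width: 0.0854
grip_force: 0.0
```

```bash
cat > c2.py <<'E'
from cl import *
np.set_printoptions(suppress=True,precision=4)
s=snap('wrist');X=cloud(s);cv2.imwrite('pics/c.png',s['color'])
m=box(X,.56,.63,-.15,-.09,.127,.145)
if m.sum():print('staple',m.sum(),X[m].min(0),X[m].max(0))
m=box(X,.54,.65,-.26,-.195,.13,.24);print('strap\n',edges(X,m,n=7))
m=box(X,.4,.8,-.35,-.1,.24,.4);print('near',m.sum())
st=monitor.get_state();print(st['ee_pos'],Ro.from_quat(st['ee_rot']).as_matrix().round(3).tolist(),st['time_s'],st['ft_force'],st['grip_width'])
E
python3 c2.py
```

```text
staple 290 [ 0.5895 -0.131   0.1289] [ 0.5968 -0.1109  0.1387]
strap
 [[-0.2369  0.5651  0.6053  0.2157]
 [-0.2297  0.5656  0.6053  0.2086]
 [-0.2224  0.5655  0.6054  0.1956]
 [-0.2151  0.5655  0.6054  0.1811]
 [-0.2078  0.5653  0.6058  0.1658]
 [-0.2005  0.5652  0.6057  0.1541]]
near 61630
[ 0.5846 -0.2374  0.2682] [[0.0, 1.0, -0.0], [1.0, -0.0, -0.0], [-0.0, -0.0, -1.0]] 14.4 [-0.2853  0.6868  0.4564] 0.0854202359066336
```

View pics/c.png

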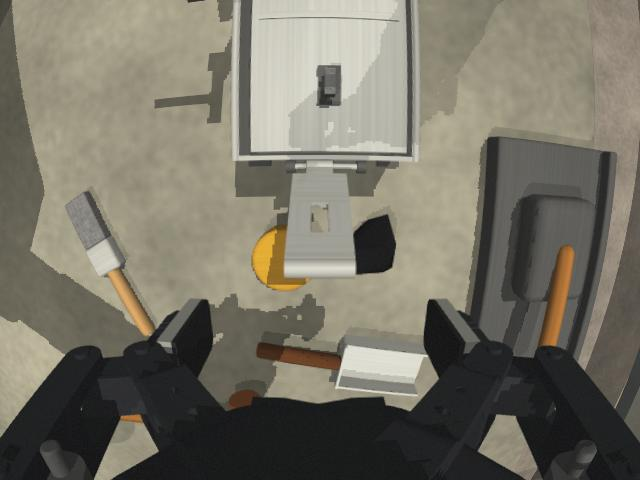

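Emit:
arm_command(
  increments=[0,0,0,-0.1,0.05,3.5,1,0,0,0,-0.1,0.05,7,0.9,0,0,0,-0.1,0.05,7.2,0.7,0,0,0,-0.1,0.05,7.2,0.4,0,0,0,-0.1,0.05,7.2,0.4,0,0,0,-0.1,0.05,7.2,0.4,0,0,0,-0.1,0.05,7.2,0.4,0,0,0,-0.1,0.05,7.2,0.4],
  grip_force=25,
)

```text
time_s: 15.2
ee_pos: [0.5856, -0.2389, 0.1978]
ee_rot: [0.706, 0.708, 0.0, 0.001]
ft_force: [-0.9, 0.2, 2.5]
grip_width: 0.0393
grip_force: 29.6
```

Emit:
arm_command(
  increments=[0,0,0,0,0.2,0,0.35,0,0,0,0,0.4,0,0.35,0,0,0,0,0.6,0,0.35,0,0,0,0,0.76,0,0.35,0,0,0,0,0.76,0,0.35],
)

```text
time_s: 15.7
ee_pos: [0.5931, -0.2393, 0.1975]
ee_rot: [0.707, 0.708, -0.0, 0.001]
ft_force: [-2.3, -1.5, 5.7]
grip_width: 0.0392
grip_force: 29.9
```

```bash
python3 c2.py
```

```text
staple 533 [ 0.5888 -0.1307  0.1272] [ 0.5971 -0.1104  0.1392]
strap
 [[-0.2395  0.5716  0.6145  0.2159]
 [-0.2319  0.5572  0.6263  0.2127]
 [-0.2243  0.562   0.6242  0.202 ]
 [-0.2168  0.5726  0.6129  0.1838]
 [-0.2092  0.5726  0.613   0.1686]
 [-0.2016  0.5727  0.6131  0.1562]]
near 61790
[ 0.5931 -0.2393  0.1975] [[-0.002, 1.0, 0.001], [1.0, 0.002, -0.002], [-0.002, 0.001, -1.0]] 15.75 [-2.6767 -2.0531  4.9721] 0.03897460824252898
```

Emit:
arm_command(
  increments=[0,0,0,0.93,0,-0.48,0.35,0,0,0,1.9,0,-0.85,0.35,0,0,0,3.93,0,-1.3,0.35,0,0,0,6.01,0,-1.33,0.35,0,0,0,8.05,0,-0.96,0.35,0,0,0,9.98,0,-0.18,0.35,0,0,0,11.71,0,0.96,0.35,0,0,0,13.19,0,2.43,0.35],
)

```text
time_s: 16.55
ee_pos: [0.5929, -0.1046, 0.1724]
ee_rot: [0.706, 0.708, 0.001, 0.001]
ft_force: [-1.2, -3.8, 1.5]
grip_width: 0.0394
grip_force: 31.1
```

```bash
cat > c3.py <<'E'
from cl import *
np.set_printoptions(suppress=True,precision=4)
s=snap('wrist');X=cloud(s);cv2.imwrite('pics/d.png',s['color'])
m=box(X,.55,.63,-.18,-.08,.118,.2);e=edges(X,m,n=16);print('strap y x0 x1 z\n',np.c_[e,(e[:,1]+e[:,2])/2])
m=box(X,.583,.603,-.15,-.09,.120,.14)
print('staple',m.sum(),X[m].min(0),X[m].max(0)) if m.sum() else 0
st=monitor.get_state();print(st['ee_pos'],st['time_s'],st['ft_force'],st['grip_width'])
E
python3 c3.py
```

```text
strap y x0 x1 z
 [[-0.1683  0.5729  0.6131  0.137   0.593 ]
 [-0.163   0.5731  0.6127  0.1411  0.5929]
 [-0.1578  0.5732  0.6127  0.1453  0.5929]
 [-0.1526  0.5731  0.6128  0.1494  0.5929]
 [-0.1474  0.5727  0.6125  0.1526  0.5926]
 [-0.1421  0.5728  0.6126  0.1574  0.5927]
 [-0.1369  0.5728  0.6129  0.1616  0.5929]
 [-0.1317  0.573   0.615   0.1657  0.594 ]
 [-0.1264  0.5729  0.6154  0.1696  0.5942]
 [-0.1212  0.5518  0.6127  0.1723  0.5823]
 [-0.116   0.5528  0.6126  0.1362  0.5827]
 [-0.1108  0.5731  0.6129  0.1918  0.593 ]
 [-0.1055  0.558   0.6128  0.1935  0.5854]
 [-0.1003  0.573   0.624   0.1907  0.5985]
 [-0.0951  0.5596  0.6264  0.1906  0.593 ]]
staple 552 [ 0.5887 -0.1244  0.1203] [ 0.5969 -0.1096  0.1384]
[ 0.5918 -0.1022  0.1693] 16.6 [1.8379 3.0373 1.8004] 0.03922221827452946
```

View pics/d.png

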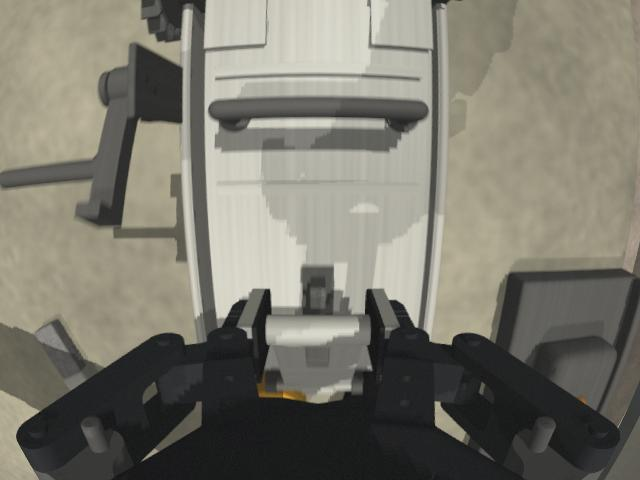

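Emit:
arm_command(
  increments=[0,0,0,0.45,0,0.62,0.35,0,0,0,0.9,0,1.27,0.35,0,0,0,1.26,0,1.95,0.35,0,0,0,1.59,0,2.67,0.35,0,0,0,1.78,0,3.15,0.35,0,0,0,1.94,0,3.65,0.35],
)

```text
time_s: 17.2
ee_pos: [0.5925, -0.0862, 0.1352]
ee_rot: [0.706, 0.708, 0.001, -0.0]
ft_force: [0.1, 4.7, 4.5]
grip_width: 0.0391
grip_force: 31.5
```

Emit:
arm_command(
  increments=[0,0,0,0.13,0,0.5,0.35,0,0,0,0.24,0,1.0,0.35,0,0,0,0.3,0,1.4,0.35,0,0,0,0.35,0,1.7,0.35,0,0,0,0.35,0,1.7,0.35],
)

```text
time_s: 17.7
ee_pos: [0.5923, -0.0833, 0.1178]
ee_rot: [0.706, 0.708, 0.0, -0.0]
ft_force: [1.1, 4.8, 1.1]
grip_width: 0.0391
grip_force: 31.2
```

Emit:
arm_command(
  increments=[0,0,0,0,0,0,0.6,0,0,0,0,0,0,0.8,0,0,0,0,0,-2.5,0.8,0,0,0,0,0,-5,0.5,0,0,0,0,0,-5,0,0,0,0,0,0,-5,0,0,0,0,0,0,-5,0],
)

```text
time_s: 18.4
ee_pos: [0.5917, -0.0839, 0.1675]
ee_rot: [0.707, 0.708, -0.001, -0.001]
ft_force: [-0.3, 0.4, -0.3]
grip_width: 0.01
grip_force: 0.0
```

```bash
python3 c3.py
```

```text
strap y x0 x1 z
 [[-0.1631  0.5788  0.605   0.1247  0.5919]
 [-0.1574  0.579   0.6048  0.1251  0.5919]
 [-0.1517  0.5798  0.604   0.1254  0.5919]
 [-0.146   0.5835  0.5997  0.1258  0.5916]
 [-0.1403  0.5836  0.5995  0.1262  0.5916]
 [-0.1346  0.5843  0.5988  0.1266  0.5915]
 [-0.129   0.5844  0.5987  0.1356  0.5915]
 [-0.1233  0.585   0.598   0.1363  0.5915]
 [-0.1176  0.5851  0.598   0.1361  0.5915]
 [-0.1119  0.5852  0.5979  0.1305  0.5915]
 [-0.1062  0.5532  0.5983  0.1292  0.5758]
 [-0.1005  0.5854  0.5982  0.1293  0.5918]
 [-0.0949  0.5529  0.6158  0.1299  0.5843]
 [-0.0892  0.5639  0.6293  0.1306  0.5966]
 [-0.0835  0.5517  0.6124  0.1381  0.582 ]]
staple 2027 [ 0.5835 -0.15    0.1201] [ 0.5997 -0.09    0.1381]
[ 0.5916 -0.0837  0.1672] 18.45 [-0.4819  0.8243  0.3571] 0.002404824410384857
```

Emit:
arm_command(
  increments=[0,0,0,0.1,0,2,0,0,0,0,0.1,0,3,0,0,0,0,0.1,0,3.3,0,0,0,0,0.1,0,3.5,0,0,0,0,0.1,0,3.7,0,0,0,0,0.1,0,3.8,0],
)

```text
time_s: 19.05
ee_pos: [0.5926, -0.0827, 0.1308]
ee_rot: [0.706, 0.708, 0.0, 0.0]
ft_force: [-1.2, 0.8, 0.7]
grip_width: -0.0001
grip_force: 0.2
```

Emit:
arm_command(
  increments=[0,0,0,0,0,0.1,0,0,0,0,0,0,0.2,0,0,0,0,0,0,0.3,0,0,0,0,0,0,0.3,0],
)

```text
time_s: 19.45
ee_pos: [0.5928, -0.0826, 0.1283]
ee_rot: [0.706, 0.708, 0.0, 0.001]
ft_force: [-0.4, 0.8, 4.0]
grip_width: -0.0001
grip_force: 2.0
```

Emit:
arm_command(
  increments=[0,0,0,0,0,0.05,0,0,0,0,0,0,0.1,0,0,0,0,0,0,-2,0,0,0,0,0,0,-6,0,0,0,0,-3,0,-9,0,0,0,0,-6,0,-11,0,0,0,0,-6,0,-11,0],
)

```text
time_s: 20.15
ee_pos: [0.5942, -0.1464, 0.2409]
ee_rot: [0.708, 0.707, 0.001, 0.003]
ft_force: [0.5, 0.4, 0.9]
grip_width: -0.0
grip_force: 0.0
```

```bash
python3 c3.py; python3 - <<'E'
from fit import *
S=[snap('scene'),snap('top')];all(S)
s=S[0];a=S[0]['color'][120:360,220:480];b=S[1]['color'][150:300,220:480]
cv2.imwrite('pics/end.png',cv2.resize(np.vstack([a,b]),None,fx=1.5,fy=1.5))
E
```

```text
strap y x0 x1 z
 [[-0.1706  0.5509  0.617   0.1229  0.584 ]
 [-0.1646  0.5566  0.6121  0.1229  0.5844]
 [-0.1585  0.5577  0.6235  0.1229  0.5906]
 [-0.1524  0.5585  0.6264  0.1228  0.5924]
 [-0.1464  0.5619  0.6291  0.1229  0.5955]
 [-0.1403  0.5726  0.6124  0.1228  0.5925]
 [-0.1342  0.557   0.617   0.1228  0.587 ]
 [-0.1281  0.5728  0.6221  0.1231  0.5974]
 [-0.1221  0.553   0.6293  0.1231  0.5911]
 [-0.116   0.5531  0.6139  0.123   0.5835]
 [-0.1099  0.565   0.6121  0.1229  0.5886]
 [-0.1039  0.5726  0.626   0.1227  0.5993]
 [-0.0978  0.563   0.6202  0.1227  0.5916]
 [-0.0917  0.5617  0.6151  0.1228  0.5884]
 [-0.0856  0.5689  0.6126  0.1283  0.5908]]
staple 2090 [ 0.583  -0.1499  0.1201] [ 0.603  -0.0904  0.1385]
[ 0.5933 -0.1446  0.2389] 20.2 [ 0.4211  0.4716 -0.2208] 6.424278903527605e-05
pose x y yaw z [ 0.5871 -0.0589 -0.011  -0.0009]
receiver [-1.5 -1.4]; cover_hinge [ 0.7 -3.5]; pawl_pivot [1.5 0.7]; hasp_hinge [-2.2 -1. ]; receiver [ 2.6 -1.8]; cover_hinge [ 2.2 -0.7]; pawl_pivot [0.2 2.1]; hasp_hinge [-122.9  -87.4]; 
cover_handle ang,xoff [ 0.0001 -0.0024] res [1.  0.  0.4 0.7] [ 0.5851 -0.0239  0.1482]
pawl_pin none
hasp_tip ang,xoff [-0.0513 -0.0001] res [ 0. -0.] [ 0.5866 -0.0848  0.1178]
hasp_slot ang,xoff [0.9286 0.03  ] res [-0.1 -0.8] [ 0.6161 -0.15    0.1716]
```

View pics/end.png

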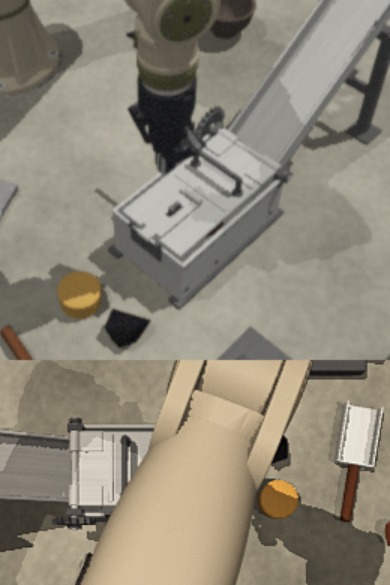

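The crop shows the cover shut and the strap flat, with the staple coming up through the slot at about (175, 210). The strap's height is constant at 0.123 m. The pawl was last seen thrown back in the earlier wrist picture, and nothing is touching the box.

```bash
python3 -c "
from cell import job;print(job.hand_in())"
```

```text
the job is handed in; nothing more can be done
None
```

The job is handed in, with no verdict returned: the pawl is thrown back (last seen before the final press), the cover is fully down, and the hasp lies flat over the staple, pressed down with about 4 N at its tip.

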